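Engage the pill dispenser's knob and bring up the tablet

ROBOT

A 7-joint arm with a two-finger parallel gripper is mounted at the origin on the work surface. World frame = base frame: x ahead of the robot, y to its left, z up, the work surface at z = 0. Lengths are in mm, angles in rad, forces in N, time in s.
With the tool pointing down it reaches from about 400 to 850 mm from the base axis. Payload 6.9 kg.
Tool frame: the origin (TCP) lies at the very end of the fingers, on their centre line; the grasp point (between the pads) lies 19 mm behind it; z points along the fingers, y is the line along which they close (so a half turn about z gives the same grasp; the last joint's range is limited). The gripper opens to 85 mm and grips with 20 to 120 N. Pads are 22 mm wide; open, the fingers measure 114 mm over their backs; the gripper's body (76 mm by 85 mm) begins 54 mm behind the grasp point. The pads swing forward as they close: fully open they stand 13 mm farther back than shut.
Start: joints at [-1.226, 0.507, -0.238, 1.5, 0.126, 1.149, -0.155], TCP at [148.463, 607.1, 231.275] pointing down, gripper open.
Joint ranges: [-3.08, 3.08], [-0.24, 2.05], [-1.43, 1.35], [0, 2.5], [-1.52, 4.66], [0.17, 1.96], [-2.89, 2.89]. Speed limits (rad/s): [2.39, 2.39, 3.14, 3.14, 3.14, 3.14, 3.14].

INTERFACE

Orientations are given as a 3x3 rotation matrix whose columns are the frame's x, y, z axes.
In Python, from workcell import bot, eyes, order, finder gives the robot as it stands.
- The arm moves only by the tool apply_moves, never from a script. Its argument "steps" is a list of rows, each a list of 6 numbers: the shift along the tool's x, y, z in units of 0.025 m (1.0 is 0.025 m), then the turn, a rotation vector about the tool's x, y, z in units of 360 degrees (1.0 is 360 degrees). A call has exactly 5 rows; each row shifts and turns the commanded pose from where the row before left it, along the tool's axes as they then stand; what a row does not reach is not made up. A row lasts 1/12 s, in which the tool goes at most 41.7 mm and 7.16 degrees, less where a joint would pass 70% of its speed; a pose out of reach is approached as far as the arm can. A call with a number of a shift or a turn outside -1 to 1 is refused whole. A call with a gripper value outside its range is refused whole. "jaw" is the gripper's target within -1 to 1 (fully open at 1, half-way at 0, shut at -1), set as the call begins (left out, the last holds). The fingers move at their own pace and stop on an object; "squeeze" is the grip in N (left out, the last holds). Time passes only in rows, so rows that do not move let the fingers close, or fill a call up. It gives the time, the measured TCP pose, the force, the opening and the grip force at its end, in the units of the state.
- bot.read_state(): the state, without advancing time (a new reading comes with each control period).
- eyes.grab_frame(name): name is "scene" or "top" or "wrist"; returns a dict with "img" (420x560x3 uint8, red, green, blue), "intrinsics" (3x3 intrinsics, pixels), "k1" (the pictures are not rectified: a ray, as slopes to the right and down, at radius r is drawn at 1 + k1 r^2 times it, then the intrinsics apply), "xyz" and "orientation" of the camera in the world. Camera axes: x right, y down, z forward; pixel columns grow to the right and rows downward; lengths in mm; the calibration is good to about 2 mm. A picture is of the moment at which its call begins. There is no depth.
- order.job_done(): hands the job in; it is judged then, once.
Trained networks look in a picture, given as the dict that the camera call returned (one of the last four; its "shot" number tells which), for a name from the list of things; names that differ only in an ending like _2 or _b are one class to them, and where a whole thing is asked for, a point or a joint stands for the part that bears it (a point fixed in the world has none). Each returns a list of dicts, best first, with "p" (0 to 1); they miss things now and then, are a little off and sometimes report something else, mostly with a low value. They report only what shows in the picture. A call takes as long as a camera call. They do not tell look-alikes from the thing itself.
- finder.look_for(picture, query): "rect" ([left, top, width, height] in pixels, round what is visible of it).
The state is a dict: "t": time; "joint_positions": joint angles; "joint_vel": joint speeds; "joint_torque": joint torques, N m; "tool_pos": TCP position; "eef_rot": TCP orientation; "wrist_force": force on the tool from outside, world axes, zero at the start; "ft_torque": the same for the moment, N m; "opening": finger opening in mm; "grasp_force": force on a finger pad.
Only numpy, scipy, OpenCV 4.12 (cv2) and the standard library are available. Lean on these libraries where they do the work, as an engineer would, in place of code of your own. Each camera call takes 0.05 s, during which the arm holds its last target. There are 200 camera calls.

TASK

Push the knob of the pill dispenser down into engagement with its carousel: ease it down lightly and rock it until the teeth drop into mesh, never forcing them, then seat it fully home. With the knob in mesh, turn the carousel until the one tablet lies under the middle of the outlet window, then let go with the knob still down; leave the teacup, the bottle and the tweezers alone.

Things in the scene. Friction and masses are not known exactly. Their poses are not given: they have to be found in the camera images.
- dispenser: Clear acrylic pill dispenser fixed on the nightstand: a square box 136 x 136 mm, 50 mm high, with a white base and a clear cover. Origin: centre of its underside, on the nightstand top; z up. The knob and the carousel both turn about its vertical centre line. Its +x axis points from the centre towards the outlet window.
- knob: White knob standing up in the middle of the cover, on the vertical centre line. Grip bar 46 mm long (its x), 14 mm thick (its y), 37 mm tall, on a round flange 46 mm across, 5 mm thick. Origin: on the axis at the foot of the bar (the flange's top), 63.5 mm above the nightstand when fully up. Turns freely both ways about z (its yaw is the bar's direction) and slides down 9 mm.
- knob_top (a point): Centre of the knob bar's top face, 37 mm above the knob's origin, 100.5 mm above the nightstand when the knob is fully up.
- pins (a point): Point on the axis level with the ends of the knob's three steel pins (5 mm diameter, 9 mm long, 18 mm off the axis, 120 degrees apart), which hang under the flange. They drop between the six hub teeth at every 60 degrees (1.05 rad) of turn, with 0.058 rad of play either way. Where these positions lie differs every time and no reading shows it. Pins and teeth may bear at most 15 N.
- press (a joint): How far the knob is pushed down, m: 0 fully up, 0.009 fully home against its stop. It stays where it is left: sliding it takes about 2 N either way. Out of mesh, its pins land on top of the teeth somewhere between 0.002 and 0.005 (it varies); only in mesh can it go on to 0.009.
- carousel: Dark grey wheel of seven compartments (124 mm across) under the clear cover, on the same axis, with a toothed steel hub in its middle; origin on the axis, level with the dispenser's underside. Its +x points to the tablet's compartment. Turns both ways against about 0.09 N m of friction and stays where left; only the knob in mesh drives it, one to one, less the play of 0.058 rad either way.
- dose (a point): Centre of the single white oblong tablet (18 x 8 mm) in its compartment, 44 mm from the axis, 30 mm above the nightstand; it goes round with the carousel. At the start it lies about 45 to 92 degrees counter-clockwise (seen from above) from the outlet window.
- outlet (a point): Centre of the outlet window, a 26 x 26 mm opening with a raised white lip in the clear cover, 44 mm from the axis along the dispenser's +x, 50 mm above the nightstand.
- teacup: Bystander: brown ceramic teacup, 84 mm across with a handle on its +y side, 65 mm high; origin at the centre of its underside.
- bottle: Bystander: capped white plastic bottle, 52 mm across, 105 mm high; origin at the centre of its underside.
- tweezers: Bystander: stainless tweezers, about 110 mm long, 6 mm high, lying flat along their x; origin near the middle of the underside.
Not all that is in view belongs to the job. What is meant by the dispenser is not green, and is the smaller of those in its own colour.

How it is judged (in metres and radians):
On the way, in this order (a step that is already met when the one before it is completed fails the run):
1. the knob is seated fully home, in mesh with the carousel's hub (value of joint press above 0.0078 m and horizontal distance between dose and outlet above 0.012 m), for 0.2 s.
2. the tablet is brought under the outlet window with the knob in mesh (horizontal distance between dose and outlet below 0.006 m and value of joint press above 0.0075 m), for 0.2 s.
At the end, for the whole second after the job is handed in: The tablet lies within 6 mm (seen from above) of the centre of the outlet window, the knob is down in mesh (pressed more than 7.5 of its 9 mm) and both are at rest (all of step 2 and angular speed of each of carousel, knob below 0.05 rad/s); the robot touches nothing.
It fails at once if the teeth were forced: more than 15 N between the knob's pins and the carousel's hub (contact force between knob and carousel above 15 N).
It fails at once if the teacup was moved more than 15 mm or tipped (distance of teacup from where it was at the start of the episode above 0.015 m or angle between teacup's own z axis and vertical above 0.3 rad).
It fails at once if the bottle was moved more than 15 mm or tipped (distance of bottle from where it was at the start of the episode above 0.015 m or angle between bottle's own z axis and vertical above 0.3 rad).
It fails at once if the tweezers were moved more than 15 mm (distance of tweezers from where it was at the start of the episode above 0.015 m).
It also fails if it takes over 51 s, if anything falls off the work surface, if the arm or the gripper's body presses on something with over 40 N, if the wrist force passes 120 N, or if a joint passes its speed limit or range.

## Working session

There is one attempt and no reset: what is moved stays moved. The work goes in short steps, Python scripts to look and compute and a tool call to move; the robot and the scene stay as the last step left them, time stands still between calls to the robot, and variables do not carry over. Pictures are saved under pics/ and viewed, at most 10 in all, crops included, and the job is handed in when it is done.

Besides the shell and the picture viewer there is one more tool, called after "Call:" as name(argument=value, ...) on one line, values as JSON. apply_moves: Moves the arm, as the interface text tells. Its arguments: {"type":"object","properties":{"steps":{"type":"array"},"jaw":{"type":"number"},"squeeze":{"type":"number"}},"required":["steps"]}

```bash
mkdir -p pics; cat > h.py <<'E'
import numpy as np, cv2
from workcell import bot, eyes, order, finder
def ray(f,u,v):
    K=np.array(f["intrinsics"]);d=np.array([(u-K[0,2])/K[0,0],(v-K[1,2])/K[1,1]]);s=d.copy()
    for _ in range(30): s=d/(1+f["k1"]*(s@s))
    return np.array(f["orientation"])@np.array([s[0],s[1],1.])
def at_z(f,u,v,z):
    r=ray(f,u,v);p=np.array(f["xyz"]);return p+r*(z-p[2])/r[2]
def pix(f,P):
    c=np.array(f["orientation"]).T@(np.array(P)-np.array(f["xyz"]));s=c[:2]/c[2];s=s*(1+f["k1"]*(s@s));K=np.array(f["intrinsics"])
    return K[0,0]*s[0]+K[0,2],K[1,1]*s[1]+K[1,2]
def save(f,n): cv2.imwrite("pics/"+n,f["img"][:,:,::-1])
E
python3 - <<'E'
from h import *
a=eyes.grab_frame("scene");b=eyes.grab_frame("top")
im=np.vstack([a["img"],b["img"]]);im=np.hstack([a["img"],b["img"]])
cv2.imwrite("pics/a.png",cv2.resize(im,(800,300),interpolation=cv2.INTER_AREA)[:,:,::-1])
save(b,"top.png")
for n,f in(("scene",a),("top",b)):
  print(n,np.round(f["xyz"]),f["k1"])
  for q in("dispenser","knob","dose","teacup","bottle","tweezers"):
    print(q,[(np.round(d["rect"]).astype(int).tolist(),round(d["p"],2)) for d in finder.look_for(f,q)][:5])
print(bot.read_state())
E
```

```text
scene [1019. -527. 1290.] -0.029050353778078773
dispenser [([106, 231, 78, 73], 0.85), ([286, 196, 73, 74], 0.78), ([210, 124, 96, 87], 0.69)]
knob [([247, 139, 20, 30], 0.98), ([135, 246, 19, 24], 0.63), ([311, 217, 21, 18], 0.51)]
dose [([242, 165, 34, 20], 0.67), ([150, 269, 10, 11], 0.42)]
teacup [([314, 214, 16, 19], 0.63), ([361, 137, 38, 37], 0.59)]
bottle [([201, 268, 22, 35], 0.97), ([314, 226, 24, 21], 0.42), ([314, 217, 16, 20], 0.2)]
tweezers [([310, 124, 28, 20], 0.65)]
top [ 438.  -38. 1091.] -0.11748736948309753
dispenser [([409, 236, 70, 60], 0.78), ([212, 238, 102, 100], 0.61), ([228, 133, 65, 66], 0.59)]
knob [([246, 271, 30, 36], 0.75), ([251, 155, 18, 22], 0.57), ([437, 254, 21, 25], 0.55)]
dose [([249, 252, 27, 27], 0.98), ([254, 141, 18, 39], 0.6), ([436, 241, 15, 37], 0.55)]
teacup [([103, 179, 57, 42], 0.68)]
bottle [([385, 184, 30, 25], 0.64)]
tweezers [([148, 257, 11, 48], 0.68)]
{'t': 0.7, 'joint_positions': array([-1.22550393,  0.50743484, -0.23761796,  1.5002338 ,  0.12568595,
        1.148873  , -0.15479829]), 'joint_vel': array([-0.00014228, -0.00088468, -0.00208068, -0.00062419, -0.00139853,
        0.00016464,  0.00102324]), 'joint_torque': array([-8.65170168e-04, -6.20187092e+01, -2.18488857e+00, -2.49927807e+01,
        1.38067539e-02,  2.10816259e-03,  2.94499380e-06]), 'tool_pos': array([148.44326746, 607.09657707, 231.30439623]), 'eef_rot': array([[-9.71385350e-01,  2.37508951e-01, -1.76421636e-05],
       [ 2.37508950e-01,  9.71385350e-01,  3.27602683e-05],
       [ 2.49181962e-05,  2.76326730e-05, -9.99999999e-01]]), 'wrist_force': array([ 0.68286032,  0.24027672, -0.21654839]), 'ft_torque': array([-0.02018895,  0.01753666,  0.03075473]), 'grasp_force': 0.0, 'opening': 85.26476218067177}
```

View pics/top.png

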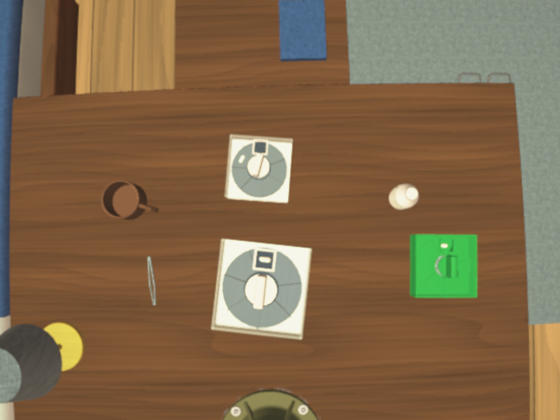

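View pics/a.png

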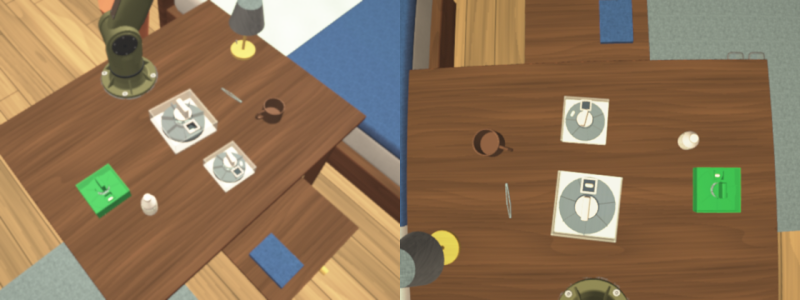

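Candidates for the dispenser: the small white one at top-view (259,168), the large white one at (262,289) and the green one at (444,265). I choose the small white one. Its window is at (260,147) and its tablet near (242,160).

```bash
python3 - <<'E'
from h import *
b=eyes.grab_frame("top")
c=b["img"][125:210,215:305];cv2.imwrite("pics/c.png",cv2.resize(c,None,fx=7,fy=7,interpolation=cv2.INTER_CUBIC)[:,:,::-1])
for n,u,v,z in(("flange",259,167,63),("knobtop",260,166,100),("outlet",260,147,50),("tl",230,135,50),("tr",293,138,50),("br",289,203,50),("bl",226,199,50),("tab",242,160,30),("bottle",403,196,60),("cup",124,201,30)):
  print(n,np.round(at_z(b,u,v,z),1))
E
```

```text
flange [602.8   9.1  63. ]
knobtop [598.8   5.3 100. ]
outlet [648.6   6.6  50. ]
tl [677.   71.2  50. ]
tr [666.4 -65.5  50. ]
br [525.1 -52.8  50. ]
bl [537.5  82.3  50. ]
tab [624.7  47.8  30. ]
bottle [ 532.8 -297.    60. ]
cup [541.4 312.3  30. ]
```

View pics/c.png

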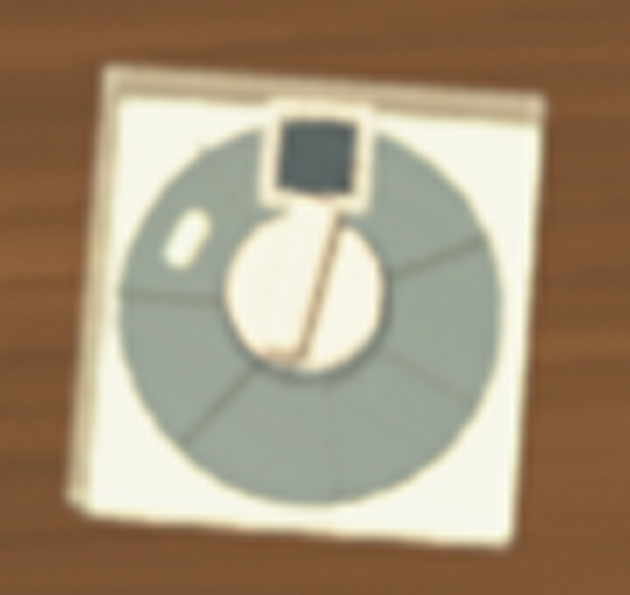

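The crop confirms it: bare white base, window at the top, and an oblong tablet about 65° counter-clockwise. The bar's yaw is about -0.28, nearly aligned with the tool. Before moving I'll check where the lamp is.

```bash
python3 - <<'E'
from h import *
a=eyes.grab_frame("scene");b=eyes.grab_frame("top");w=eyes.grab_frame("wrist")
# a.png scene half is 400 wide -> factor 1.4
print("lampbase",at_z(a,243*1.4,48*1.4,0),at_z(b,64,347,0))
def tri(p,q):
  r1,r2=ray(a,*p),ray(b,*q);A=np.stack([r1,-r2],1);s=np.linalg.lstsq(A,np.array(b["xyz"])-a["xyz"],rcond=None)[0]
  return a["xyz"]+r1*s[0],b["xyz"]+r2*s[1]
print("shade",tri((246*1.4,18*1.4),(25,362)))
print("tcp pix",pix(a,[148,607,231]),pix(b,[148,607,231]))
im=np.hstack([a["img"],w["img"]]);cv2.imwrite("pics/d.png",cv2.resize(im,(800,300),interpolation=cv2.INTER_AREA)[:,:,::-1])
E
```

```text
lampbase [208.08602905 488.09964642   0.        ] [213.7511366  469.14653007   0.        ]
shade (array([227.2225411 , 454.66247471, 204.16637832]), array([226.37655334, 453.47608848, 203.71060689]))
tcp pix (np.float64(362.2262828390162), np.float64(-18.56532884182036)) (np.float64(-53.48386611754), np.float64(403.5981265676426))
```

View pics/d.png

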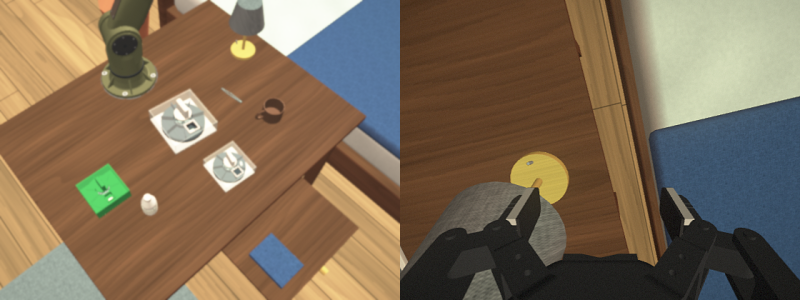

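The lamp stands at about (215,470), in the way of the straight path, so I lift first.

Call:
apply_moves(steps=[[0, 0, -1, 0, 0, 0], [0, 0, -1, 0, 0, 0], [0, 0, -1, 0, 0, 0], [0, 0, -1, 0, 0, 0], [0, 0, -1, 0, 0, 0]], jaw=1, squeeze=40)

```text
t: 1.32
tool_pos: [148.4, 606.9, 357.6]
eef_rot: [[-0.971, 0.238, -0.0], [0.238, 0.971, 0.0], [0.0, 0.0, -1.0]]
wrist_force: [0.7, -0.1, 0.1]
opening: 85.2
grasp_force: 0.0
```

Call:
apply_moves(steps=[[-1, 0, -0.5, 0, 0, 0], [-1, 0, 0, 0, 0, 0], [-1, -0.8, 0, 0, 0, 0], [-1, -0.8, 0, 0, 0, 0], [-1, -0.8, 0, 0, 0, 0]])

```text
t: 1.73
tool_pos: [256.4, 518.1, 368.5]
eef_rot: [[-0.971, 0.237, -0.0], [0.237, 0.971, -0.0], [0.0, -0.0, -1.0]]
wrist_force: [0.3, 0.3, 0.7]
opening: 85.4
grasp_force: 0.0
```

Call:
apply_moves(steps=[[-1, -0.8, 0, 0, 0, 0], [-1, -0.8, 0, 0, 0, 0], [-1, -0.8, 0, 0, 0, 0], [-1, -0.8, 0, 0, 0, 0], [-1, -0.8, 0, 0, 0, 0]])

```text
t: 2.15
tool_pos: [354.0, 390.9, 369.0]
eef_rot: [[-0.971, 0.238, 0.0], [0.238, 0.971, 0.0], [-0.0, 0.0, -1.0]]
wrist_force: [0.4, 0.0, 0.2]
opening: 85.3
grasp_force: 0.0
```

Call:
apply_moves(steps=[[-1, -0.8, 0, 0, 0, 0], [-1, -0.8, 0, 0, 0, 0], [-1, -0.8, 0, 0, 0, 0], [-1, -0.8, 0, 0, 0, 0], [-1, -0.8, 0, 0, 0, 0]])

```text
t: 2.57
tool_pos: [451.7, 264.1, 369.0]
eef_rot: [[-0.971, 0.237, 0.0], [0.237, 0.971, 0.0], [-0.0, 0.0, -1.0]]
wrist_force: [0.8, 0.1, -0.8]
opening: 85.1
grasp_force: 0.0
```

Call:
apply_moves(steps=[[-0.9, -0.9, 0, 0, 0, 0], [-0.9, -0.9, 0, 0, 0, 0], [-0.9, -0.9, 0, 0, 0, 0], [-0.9, -0.9, 0, 0, 0, 0], [-0.9, -0.9, 0, 0, 0, 0]])

```text
t: 2.98
tool_pos: [534.1, 128.1, 369.0]
eef_rot: [[-0.971, 0.237, 0.0], [0.237, 0.971, 0.0], [-0.0, 0.0, -1.0]]
wrist_force: [0.8, 0.8, 0.6]
opening: 85.1
grasp_force: 0.0
```

Call:
apply_moves(steps=[[-0.9, -1, 0.8, 0, 0, 0], [-0.9, -1, 0.8, 0, 0, 0], [-0.9, -0.9, 0.8, 0, 0, 0], [-0.9, -0.9, 0.8, 0, 0, 0], [-0.2, -0.2, 0.8, 0, 0, 0]])

```text
t: 3.4
tool_pos: [603.8, 3.2, 267.6]
eef_rot: [[-0.97, 0.244, 0.001], [0.244, 0.97, -0.004], [-0.002, -0.003, -1.0]]
wrist_force: [0.3, -0.2, 0.8]
opening: 85.8
grasp_force: 0.0
```

```bash
python3 - <<'E'
from h import *
w=eyes.grab_frame("wrist");save(w,"w1.png");np.save("w1.npy",w,allow_pickle=True)
s=bot.read_state();print(s["tool_pos"],s["t"],s["joint_positions"])
for q in("dispenser","knob","dose"): print(q,[(np.round(d["rect"]).astype(int).tolist(),round(d["p"],2)) for d in finder.look_for(w,q)][:3])
print(pix(w,[602,8,100]),pix(w,[602,8,50]))
E
```

```text
[601.72791356   4.27726888 263.23712379] 3.45 [-0.07105357  0.44607783  0.03423025  1.50916207 -0.01280937  1.1924866
  1.28936489]
dispenser [([3, 86, 14, 42], 0.61)]
knob [([266, 162, 36, 41], 0.71), ([267, 164, 41, 46], 0.54)]
dose [([211, 0, 37, 19], 0.94), ([269, 161, 31, 59], 0.8), ([266, 164, 40, 43], 0.19)]
(np.float64(284.90164038669997), np.float64(185.36914447193652)) (np.float64(284.4320251626818), np.float64(175.75599194386086))
```

View pics/w1.png

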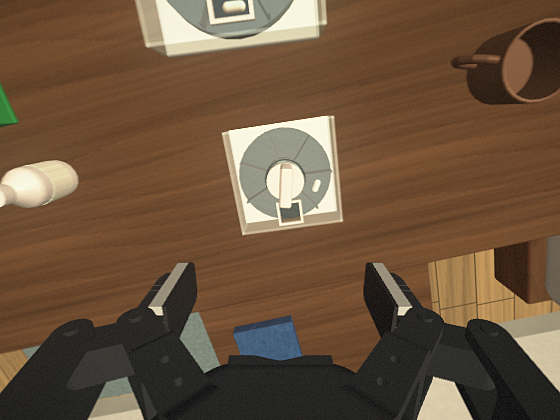

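The wrist view shows the small dispenser near (283,175): knob (286,183), window (290,211), tablet (316,186). I'll zoom in for the angles.

```bash
python3 - <<'E'
from h import *
w=np.load("w1.npy",allow_pickle=True).item()
c=w["img"][112:238,218:346];cv2.imwrite("pics/w1c.png",cv2.resize(c,None,fx=4.6,fy=4.6,interpolation=cv2.INTER_CUBIC)[:,:,::-1])
E
```

```text
(no output)
```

View pics/w1c.png

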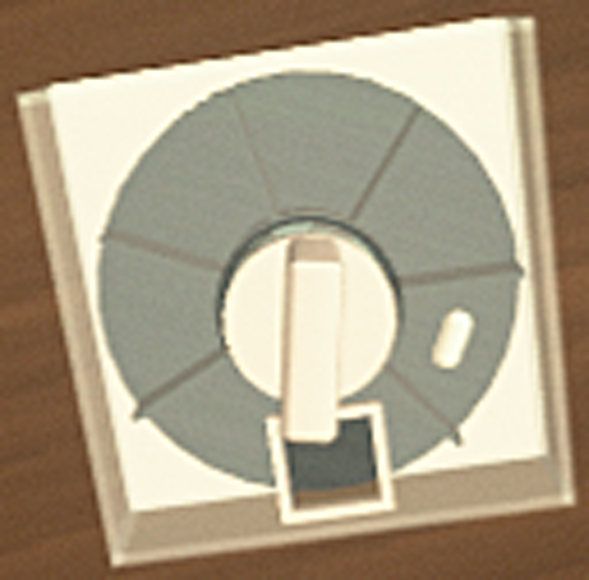

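```bash
python3 - <<'E'
from h import *
w=np.load("w1.npy",allow_pickle=True).item()
g=lambda x,y,z: at_z(w,218+x/4.6-.4,112+y/4.6-.4,z)
box=np.array([g(*p,50) for p in((18,95),(532,17),(575,503),(113,565))])
print("box",np.round(box,1),box.mean(0))
fl=g(310,317,63.5);bt=g(313,350,100.5);o=g(332,462,50);tb=g(454,339,30);wh=g(308,280,30)
print("flange",fl,"bartop",bt,"outlet",o,"tab",tb,"wheel",wh)
e=box[2]+box[3]-box[0]-box[1];print("box yaw",np.arctan2(e[1],e[0]), "outlet dir",np.arctan2(*(o-fl)[[1,0]]),"tab",np.arctan2(*(tb-fl)[[1,0]]))
p,q=g(316,262,100.5),g(310,439,100.5);d=q-p;print("bar yaw",np.arctan2(d[1],d[0]),np.linalg.norm(d))
s=bot.read_state();print(s["tool_pos"],s["eef_rot"])
E
```

```text
box [[532.  -52.5  50. ]
 [545.8  81.1  50. ]
 [679.6  67.9  50. ]
 [665.9 -66.3  50. ]] [605.82754778   7.56104452  50.        ]
flange [605.03715332   7.80606315  63.5       ] bartop [604.60553445   8.18678436 100.5       ] outlet [650.52526658   3.19322378  50.        ] tab [629.21172017  45.43166661  30.        ] wheel [601.9536998    8.39238246  30.        ]
box yaw -0.10059509164758451 outlet dir -0.10106209837727546 tab 0.999709401574217
bar yaw -0.2740830610773086 43.41163227898134
[601.8088305   10.81431925 269.0864315 ] [[-9.71529842e-01  2.36915810e-01 -8.15696928e-04]
 [ 2.36915056e-01  9.71529929e-01  9.23874384e-04]
 [ 1.01135443e-03  7.04320651e-04 -9.99999241e-01]]
```

Call:
apply_moves(steps=[[-0.1, -0.09, 1, 0, 0, 0.006], [0, 0, 1, 0, 0, 0], [0, 0, 1, 0, 0, 0], [0, 0, 1, 0, 0, 0], [0, 0, 1, 0, 0, 0]], jaw=0)

```text
t: 4.02
tool_pos: [604.8, 9.5, 145.2]
eef_rot: [[-0.963, 0.271, 0.004], [0.271, 0.963, 0.001], [-0.003, 0.002, -1.0]]
wrist_force: [-0.7, -0.4, 0.2]
opening: 42.7
grasp_force: 0.0
```

Call:
apply_moves(steps=[[0, 0, 0, 0, 0, 0], [0, 0, 0, 0, 0, 0], [0, 0, 0, 0, 0, 0], [0, 0, 0, 0, 0, 0], [0, 0, 0, 0, 0, 0]])

```text
t: 4.43
tool_pos: [605.0, 7.3, 145.9]
eef_rot: [[-0.962, 0.274, 0.003], [0.274, 0.962, 0.0], [-0.003, 0.001, -1.0]]
wrist_force: [0.4, -0.1, 0.1]
opening: 42.7
grasp_force: 0.0
```

```bash
python3 - <<'E'
from h import *
w=eyes.grab_frame("wrist");np.save("w2.npy",w,allow_pickle=True)
cv2.imwrite("pics/w2.png",w["img"][:,:,::-1])
s=bot.read_state();print(s["tool_pos"],s["eef_rot"],w["xyz"])
print(pix(w,[604,8,100.5]))
E
```

```text
[604.78501345   7.17971313 145.46790495] [[-9.61794009e-01  2.73760833e-01  2.70018651e-03]
 [ 2.73762266e-01  9.61797376e-01  1.68985924e-04]
 [-2.55077057e-03  9.01738827e-04 -9.99996340e-01]] [527.8987848   28.77105889 288.27463312]
(np.float64(281.2557518269824), np.float64(230.10198488422805))
```

View pics/w2.png

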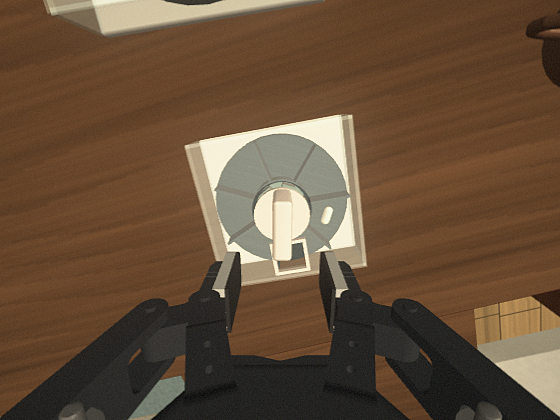

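```bash
python3 - <<'E'
from h import *
w=np.load("w2.npy",allow_pickle=True).item()
cv2.imwrite("pics/w2c.png",cv2.resize(w["img"][105:290,180:372],None,fx=3.2,fy=3.2,interpolation=cv2.INTER_CUBIC)[:,:,::-1])
E
```

```text
(no output)
```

View pics/w2c.png

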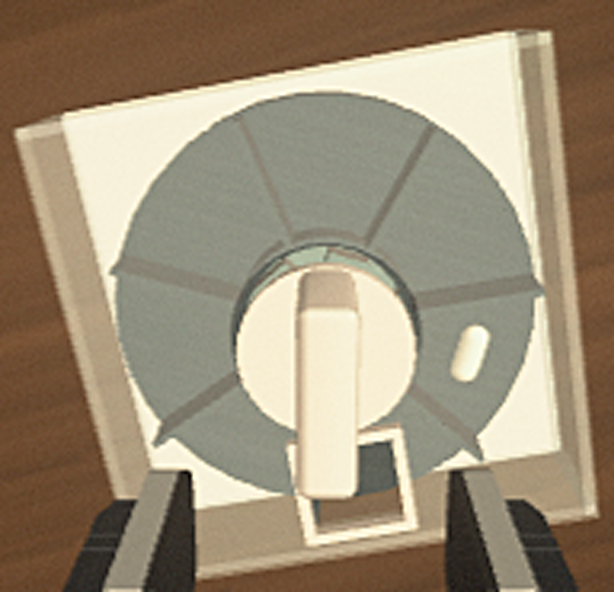

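```bash
python3 - <<'E'
from h import *
w=np.load("w2.npy",allow_pickle=True).item()
g=lambda x,y,z: at_z(w,180+x/3.2-.35,105+y/3.2-.35,z)
fl=g(325,351,63.5);bt=g(329.5,402,100.5);o=g(353,486,50);tb=g(470,353,30)
print("flange",fl,"bartop",bt,"outlet",o,"tab",tb)
a=(fl+bt)/2
print("outlet dir",np.arctan2(*(o-a)[[1,0]]),"tab",np.arctan2(*(tb-a)[[1,0]]), np.linalg.norm((o-a)[:2]),np.linalg.norm((tb-a)[:2]))
p,q=g(331,308,100.5),g(328,497,100.5);d=q-p;print("bar yaw",np.arctan2(d[1],d[0]),np.linalg.norm(d))
E
```

```text
flange [605.55439018   7.68863023  63.5       ] bartop [604.38631024   8.87778067 100.5       ] outlet [651.72887467   2.92783393  50.        ] tab [629.44937075  45.40742268  30.        ]
outlet dir -0.11403562146391773 tab 0.9878543009041875 47.064207352715094 44.46830277613154
bar yaw -0.289982509317593 44.59880687656892
```

Call:
apply_moves(steps=[[0, 0.04, 0.7, 0, 0, 0.001], [0, 0, 0.7, 0, 0, 0.001], [0, 0, 0.7, 0, 0, 0], [0, 0, 0.6, 0, 0, 0], [0, 0, 0.2, 0, 0, 0]])

```text
t: 4.9
tool_pos: [603.4, 7.9, 69.9]
eef_rot: [[-0.958, 0.286, -0.002], [0.286, 0.958, -0.0], [0.002, -0.001, -1.0]]
wrist_force: [-0.2, 0.3, 0.9]
opening: 42.5
grasp_force: 0.0
```

Call:
apply_moves(steps=[[0, 0, 0, 0, 0, 0], [0, 0, 0, 0, 0, 0], [0, 0, 0, 0, 0, 0], [0, 0, 0, 0, 0, 0], [0, 0, 0, 0, 0, 0]], jaw=-1, squeeze=25)

```text
t: 5.32
tool_pos: [605.1, 8.5, 72.4]
eef_rot: [[-0.958, 0.286, 0.002], [0.286, 0.958, 0.001], [-0.002, 0.001, -1.0]]
wrist_force: [1.3, 3.2, 0.7]
opening: 13.4
grasp_force: 29.8
```

Call:
apply_moves(steps=[[0, 0, 0, 0, 0, 0], [0, 0, 0, 0, 0, 0], [0, 0, 0, 0, 0, 0], [0, 0, 0, 0, 0, 0], [0, 0, 0, 0, 0, 0]])

```text
t: 5.73
tool_pos: [604.9, 8.4, 71.6]
eef_rot: [[-0.958, 0.286, 0.001], [0.286, 0.958, 0.001], [-0.001, 0.001, -1.0]]
wrist_force: [2.2, 3.8, 0.7]
opening: 13.4
grasp_force: 29.8
```

Call:
apply_moves(steps=[[0, 0.02, 0, 0, 0, 0], [0, 0, 0.01, 0, 0, 0], [0, 0, 0.01, 0, 0, 0], [0, 0, 0.01, 0, 0, 0], [0, 0, 0.01, 0, 0, 0]])

```text
t: 6.15
tool_pos: [604.8, 8.4, 70.4]
eef_rot: [[-0.958, 0.286, 0.001], [0.286, 0.958, 0.0], [-0.001, 0.0, -1.0]]
wrist_force: [4.4, 3.0, 1.3]
opening: 13.5
grasp_force: 29.8
```

Call:
apply_moves(steps=[[0, 0, 0.01, 0, 0, 0], [0, 0, 0.01, 0, 0, 0], [0, 0, 0.01, 0, 0, 0], [0, 0, 0.01, 0, 0, 0], [0, 0, 0, 0, 0, 0]])

```text
t: 6.57
tool_pos: [604.9, 8.5, 69.6]
eef_rot: [[-0.958, 0.286, 0.001], [0.286, 0.958, 0.0], [-0.001, 0.0, -1.0]]
wrist_force: [3.3, 3.4, 3.8]
opening: 13.7
grasp_force: 30.2
```

Call:
apply_moves(steps=[[0, 0, 0.01, 0, 0, 0], [0, 0, 0.01, 0, 0, 0], [0, 0, 0.01, 0, 0, 0], [0, 0, 0, 0, 0, 0], [0, 0, 0, 0, 0, 0]])

```text
t: 6.98
tool_pos: [604.9, 8.5, 69.5]
eef_rot: [[-0.958, 0.286, 0.001], [0.286, 0.958, 0.0], [-0.001, 0.001, -1.0]]
wrist_force: [2.2, 2.9, 9.6]
opening: 13.9
grasp_force: 31.0
```

Call:
apply_moves(steps=[[0, 0, 0.01, 0, 0, 0], [0, 0, 0.01, 0, 0, 0], [0, 0, 0.01, 0, 0, 0], [0, 0, 0, 0, 0, 0], [0, 0, 0, 0, 0, 0]])

```text
t: 7.4
tool_pos: [605.0, 8.5, 69.3]
eef_rot: [[-0.958, 0.286, 0.002], [0.286, 0.958, 0.0], [-0.002, 0.001, -1.0]]
wrist_force: [1.4, 3.1, 14.6]
opening: 13.6
grasp_force: 31.8
```

Call:
apply_moves(steps=[[0, 0, -0.03, 0, 0, 0], [0, 0, 0, 0, 0, 0.003], [0, 0, 0, 0, 0, 0.004], [0, 0, 0, 0, 0, 0.004], [0, 0, 0, 0, 0, 0.004]])

```text
t: 7.82
tool_pos: [604.9, 8.6, 69.5]
eef_rot: [[-0.927, 0.376, 0.002], [0.376, 0.927, 0.0], [-0.001, 0.001, -1.0]]
wrist_force: [2.9, 3.4, 8.8]
opening: 13.5
grasp_force: 30.9
```

Call:
apply_moves(steps=[[0, 0, 0, 0, 0, 0.004], [0, 0, 0, 0, 0, 0.004], [0, 0, 0, 0, 0, 0.004], [0, 0, 0, 0, 0, 0.004], [0, 0, 0, 0, 0, 0.004]])

```text
t: 8.23
tool_pos: [604.8, 8.7, 68.8]
eef_rot: [[-0.872, 0.489, 0.001], [0.489, 0.872, 0.0], [-0.001, 0.001, -1.0]]
wrist_force: [5.3, 3.8, 0.6]
opening: 13.6
grasp_force: 29.8
```

Call:
apply_moves(steps=[[0, 0, 0.01, 0, 0, 0], [0, 0, 0.01, 0, 0, 0], [0, 0, 0.01, 0, 0, 0], [0, 0, 0.01, 0, 0, 0], [0, 0, 0, 0, 0, 0]])

```text
t: 8.65
tool_pos: [604.8, 8.7, 67.5]
eef_rot: [[-0.873, 0.488, 0.001], [0.488, 0.873, 0.0], [-0.001, 0.001, -1.0]]
wrist_force: [5.3, 4.6, 1.5]
opening: 13.2
grasp_force: 29.8
```

```bash
python3 -c "
from h import *
s=bot.read_state();print(s['tool_pos'],s['wrist_force'],s['ft_torque'])"
```

```text
[604.84647473   8.72054661  67.51390332] [5.30267959 4.58036842 1.47467216] [ 0.81158057 -1.14381819 -0.0406047 ]
```

Call:
apply_moves(steps=[[0, 0, 0.02, 0, 0, 0], [0, 0, 0.02, 0, 0, 0], [0, 0, 0.02, 0, 0, 0], [0, 0, 0.02, 0, 0, 0], [0, 0, 0.02, 0, 0, 0]])

```text
t: 9.07
tool_pos: [604.9, 8.7, 65.1]
eef_rot: [[-0.873, 0.488, 0.001], [0.488, 0.873, 0.0], [-0.001, 0.001, -1.0]]
wrist_force: [5.3, 3.1, 1.8]
opening: 13.5
grasp_force: 29.9
```

Call:
apply_moves(steps=[[0, 0, 0.02, 0, 0, 0], [0, 0, 0.02, 0, 0, 0], [0, 0, 0.02, 0, 0, 0], [0, 0, 0.02, 0, 0, 0], [0, 0, 0.02, 0, 0, 0]])

```text
t: 9.48
tool_pos: [605.1, 8.7, 63.7]
eef_rot: [[-0.873, 0.488, 0.002], [0.488, 0.873, 0.0], [-0.001, 0.001, -1.0]]
wrist_force: [-0.0, 4.8, 15.0]
opening: 14.0
grasp_force: 31.9
```

Call:
apply_moves(steps=[[0, 0, 0.02, 0, 0, 0], [0, 0, 0.02, 0, 0, 0], [0, 0, 0, 0, 0, 0], [0, 0, 0, 0, 0, 0], [0, 0, 0, 0, 0, 0]])

```text
t: 9.9
tool_pos: [605.2, 8.7, 63.6]
eef_rot: [[-0.873, 0.488, 0.002], [0.488, 0.873, 0.001], [-0.002, 0.002, -1.0]]
wrist_force: [0.5, 4.1, 18.6]
opening: 13.2
grasp_force: 32.3
```

It has reached a hard stop about 8–9 mm down, so it is home. I'll ease the pressure and start turning clockwise.

Call:
apply_moves(steps=[[0, 0, -0.03, 0, 0, 0], [0, 0, -0.02, 0, 0, 0.001], [0, 0, 0, 0, 0, 0.003], [0, 0, 0, 0, 0, 0.004], [0, 0, 0, 0, 0, 0.005]])

```text
t: 10.32
tool_pos: [605.0, 8.7, 63.8]
eef_rot: [[-0.829, 0.559, 0.002], [0.559, 0.829, 0.001], [-0.001, 0.001, -1.0]]
wrist_force: [1.9, 3.9, 9.2]
opening: 13.8
grasp_force: 31.0
```

```bash
python3 -c "
from h import *
s=bot.read_state();print(s['tool_pos'],s['wrist_force'],s['ft_torque'],s['joint_positions'])"
```

```text
[605.02032395   8.7079198   63.79226789] [1.91812927 3.93690925 9.20917449] [ 0.82281886 -0.62667434  0.03312167] [-0.12733665  0.649033    0.1175229   1.76096127 -0.1064635   0.73603286
  1.02342511]
```

Call:
apply_moves(steps=[[0, 0, 0, 0, 0, 0.006], [0, 0, 0, 0, 0, 0.006], [0, 0, 0, 0, 0, 0.006], [0, 0, 0, 0, 0, 0.006], [0, 0, 0, 0, 0, 0.006]])

```text
t: 10.73
tool_pos: [605.1, 9.0, 63.8]
eef_rot: [[-0.71, 0.704, 0.002], [0.704, 0.71, 0.001], [-0.001, 0.002, -1.0]]
wrist_force: [3.3, 3.8, 8.6]
opening: 13.7
grasp_force: 30.9
```

Call:
apply_moves(steps=[[0, 0, 0, 0, 0, 0.006], [0, 0, 0, 0, 0, 0.006], [0, 0, 0, 0, 0, 0.006], [0, 0, 0, 0, 0, 0.006], [0, 0, 0, 0, 0, 0.006]])

```text
t: 11.15
tool_pos: [605.3, 9.1, 63.8]
eef_rot: [[-0.565, 0.825, 0.002], [0.825, 0.565, 0.001], [-0.0, 0.002, -1.0]]
wrist_force: [3.4, 5.3, 9.4]
opening: 13.7
grasp_force: 30.9
```

Call:
apply_moves(steps=[[0, 0, 0, 0, 0, 0.006], [0, 0, 0, 0, 0, 0.006], [0, 0, 0, 0, 0, 0.006], [0, 0, 0, 0, 0, 0.006], [0, 0, 0, 0, 0, 0.006]])

```text
t: 11.57
tool_pos: [605.4, 9.2, 63.8]
eef_rot: [[-0.401, 0.916, 0.002], [0.916, 0.401, 0.001], [0.0, 0.003, -1.0]]
wrist_force: [4.4, 5.4, 8.4]
opening: 13.6
grasp_force: 30.8
```

```bash
python3 - <<'E'
from h import *
s=bot.read_state();R=s["eef_rot"];print(s['tool_pos'],s['wrist_force'],s['ft_torque'],"bar yaw",np.arctan2(-R[1][0],-R[0][0]))
w=eyes.grab_frame("wrist");np.save("w3.npy",w,allow_pickle=True);b=eyes.grab_frame("top");a=eyes.grab_frame("scene")
S=lambda im:cv2.resize(im,(400,300),interpolation=cv2.INTER_CUBIC)
cv2.imwrite("pics/w3.png",np.hstack([cv2.resize(w["img"],(400,300)),S(b["img"][125:200,210:310])]) [:,:,::-1])
print(pix(w,[649,4,50]),pix(w,[605,8,30]))
E
```

```text
[605.4077655    9.22408006  63.7908378 ] [4.43859955 5.36973593 8.37522757] [ 1.09226158 -0.81700332  0.10106373] bar yaw -1.158375481197402
(np.float64(341.1492926668206), np.float64(284.36907594356927)) (np.float64(278.633418439854), np.float64(239.55995519763871))
```

View pics/w3.png

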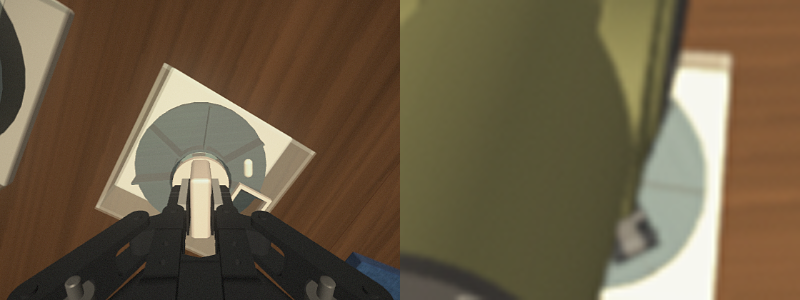

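The carousel is being driven: the tablet is at about (347,236) in the wrist view, and the window (partly hidden by a finger) near (352,275).

```bash
cat >> h.py <<'E'
def tab(w,guess,r=14):
    u,v=map(int,guess);g=w["img"].min(2)[v-r:v+r,u-r:u+r];m=(g>200).astype(np.uint8)
    n,l,st,c=cv2.connectedComponentsWithStats(m)
    return [(c[i]+[u-r,v-r],st[i][4]) for i in range(1,n) if st[i][4]>8]
E
python3 - <<'E'
from h import *
for f,gs,z in (("w2.npy",(326.5,215),30),("w3.npy",(347,236),30)):
  w=np.load(f,allow_pickle=True).item()
  for c,n in tab(w,gs):
    p=at_z(w,*c,30);d=p-[605,8.2,30];print(f,c,n,p,np.arctan2(d[1],d[0]),np.hypot(*d[:2]))
E
```

```text
w2.npy [327.55294118 214.96470588] 85 [629.7174278   46.33780458  30.        ] 0.995752095687126 45.4471492562385
w3.npy [348.24561404 228.26315789] 57 [643.48980231  33.52568938  30.        ] 0.5819676915727655 46.07445523026584
w3.npy [348.64285714 242.28571429] 14 [648.42247593  24.72366165  30.        ] 0.36361220331893235 46.46012064663463
```

Call:
apply_moves(steps=[[0, 0, 0, 0, 0, 0.006], [0, 0, 0, 0, 0, 0.006], [0, 0, 0, 0, 0, 0.006], [0, 0, 0, 0, 0, 0.006], [0, 0, 0, 0, 0, 0.006]])

```text
t: 12.13
tool_pos: [605.5, 9.3, 63.8]
eef_rot: [[-0.222, 0.975, 0.002], [0.975, 0.222, 0.001], [0.001, 0.003, -1.0]]
wrist_force: [4.4, 5.7, 8.9]
opening: 13.8
grasp_force: 30.8
```

Call:
apply_moves(steps=[[0, 0, 0, 0, 0, 0.006], [0, 0, 0, 0, 0, 0.006], [0, 0, 0, 0, 0, 0.006], [0, 0, 0, 0, 0, 0.006], [0, 0, 0, 0, 0, 0.006]])

```text
t: 12.55
tool_pos: [605.7, 9.3, 63.8]
eef_rot: [[-0.035, 0.999, 0.003], [0.999, 0.035, 0.001], [0.001, 0.003, -1.0]]
wrist_force: [3.9, 4.9, 7.3]
opening: 13.6
grasp_force: 30.7
```

Call:
apply_moves(steps=[[0, 0, 0, 0, 0, 0.006], [0, 0, 0, 0, 0, 0.006], [0, 0, 0, 0, 0, 0.004], [0, 0, 0, 0, 0, 0.002], [0, 0, 0, 0, 0, 0]])

```text
t: 12.97
tool_pos: [605.8, 9.3, 63.8]
eef_rot: [[0.077, 0.997, 0.003], [0.997, -0.077, 0.001], [0.001, 0.003, -1.0]]
wrist_force: [6.5, 5.4, 8.0]
opening: 13.8
grasp_force: 30.7
```

```bash
python3 - <<'E'
from h import *
s=bot.read_state();R=s["eef_rot"];print(s['tool_pos'],s['wrist_force'],s['ft_torque'],"bar yaw",np.arctan2(-R[1][0],-R[0][0]),s["joint_positions"][6])
w=eyes.grab_frame("wrist");np.save("w4.npy",w,allow_pickle=True)
u,v=map(int,pix(w,[649,4,45]));print(u,v)
x,y=max(0,u-70),max(0,v-60);x=min(x,420);y=min(y,315)
print("crop",x,y);cv2.imwrite("pics/w4.png",cv2.resize(w["img"][y:y+105,x:x+140],(800,600),interpolation=cv2.INTER_CUBIC)[:,:,::-1])
E
```

```text
[605.83578781   9.33813122  63.80929232] [6.54487031 5.42567311 7.95066868] [ 1.18326657 -1.17116184  0.0423449 ] bar yaw -1.6474823903483216 0.22804312484287395
350 251
crop 280 191
```

View pics/w4.png

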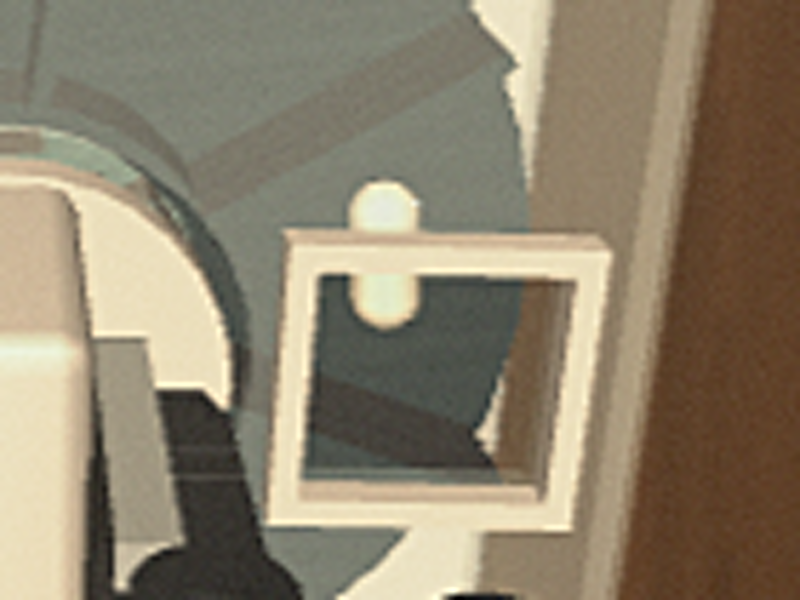

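The tablet shows at crop (385,255) and the window centre at about (434,381).

```bash
python3 - <<'E'
from h import *
w=np.load("w4.npy",allow_pickle=True).item();k=800/140
g=lambda x,y,z: at_z(w,280+x/k-.4,191+y/k-.4,z)
t=g(385,255,30)
for z in (50,53):
  o=g(434,381,z)
  for a in ([605,8.2,z],[604,8.2,z],[606,9,z]):
    an=lambda p:np.arctan2(p[1]-a[1],p[0]-a[0]);r=lambda p:np.hypot(p[1]-a[1],p[0]-a[0])
    print(z,a[:2],"tab",t[:2],an(t),r(t),"out",o[:2],an(o),r(o),"diff",an(t)-an(o))
E
```

```text
50 [605, 8.2] tab [650.38954856   8.05539143] -0.0031859334583731343 45.38977891570333 out [651.04687699   2.34870432] -0.12639517006709344 46.417157838837646 diff 0.12320923660872031
50 [604, 8.2] tab [650.38954856   8.05539143] -0.003117256079718867 46.38977395002222 out [651.04687699   2.34870432] -0.1237362209476822 47.409348190205385 diff 0.12061896486796334
50 [606, 9] tab [650.38954856   8.05539143] -0.021276765711073467 44.39959804561055 out [651.04687699   2.34870432] -0.14659357078490481 45.53527051564888 diff 0.12531680507383136
53 [605, 8.2] tab [650.38954856   8.05539143] -0.0031859334583731343 45.38977891570333 out [650.29200717   3.99796483] -0.09251170356430158 45.48651462613288 diff 0.08932577010592845
53 [604, 8.2] tab [650.38954856   8.05539143] -0.003117256079718867 46.38977395002222 out [650.29200717   3.99796483] -0.09052428465969906 46.48233026826229 diff 0.08740702857998019
53 [606, 9] tab [650.38954856   8.05539143] -0.021276765711073467 44.39959804561055 out [650.29200717   3.99796483] -0.11245666232258675 44.57356004153765 diff 0.09117989661151328
```

Call:
apply_moves(steps=[[0, 0, 0, 0, 0, 0.004], [0, 0, 0, 0, 0, 0.005], [0, 0, 0, 0, 0, 0.005], [0, 0, 0, 0, 0, 0.003], [0, 0, 0, 0, 0, 0]])

```text
t: 13.43
tool_pos: [605.9, 9.4, 63.8]
eef_rot: [[0.183, 0.983, 0.003], [0.983, -0.183, 0.001], [0.002, 0.003, -1.0]]
wrist_force: [5.7, 5.0, 8.0]
opening: 13.4
grasp_force: 30.7
```

Call:
apply_moves(steps=[[0, 0, 0, 0, 0, 0], [0, 0, 0, 0, 0, 0], [0, 0, 0, 0, 0, 0], [0, 0, 0, 0, 0, 0], [0, 0, 0, 0, 0, 0]])

```text
t: 13.85
tool_pos: [605.9, 9.3, 63.8]
eef_rot: [[0.182, 0.983, 0.003], [0.983, -0.182, 0.001], [0.002, 0.003, -1.0]]
wrist_force: [5.8, 4.4, 7.3]
opening: 13.0
grasp_force: 30.6
```

```bash
python3 - <<'E'
from h import *
s=bot.read_state();R=s["eef_rot"];print(s['tool_pos'],s['wrist_force'],"bar yaw",np.arctan2(-R[1][0],-R[0][0]))
w=eyes.grab_frame("wrist");np.save("w5.npy",w,allow_pickle=True)
W=np.load("w4.npy",allow_pickle=True).item()
for f in (W,w):
  T=np.array([605+44*np.cos(-.1),8.2+44*np.sin(-.1),30]); u,v=pix(f,T);print("pred",u,v)
  for q in("dose",): print([(np.round(d["rect"]).tolist(),round(d["p"],2)) for d in finder.look_for(w,q)][:3])
  for c,n in tab(f,(u,v),24):
    p=at_z(f,*c,30);print(c,n,p[:2],np.arctan2(p[1]-8.2,p[0]-605))
u,v=map(int,(u,v));print(u,v);print(w["img"].min(2)[v-26:v+30:2,u-24:u+40:2])
E
```

```text
[605.92268461   9.29893858  63.82523105] [5.81148707 4.3733315  7.25605254] bar yaw -1.7536534898577958
pred 344.58420033279356 241.27867225310501
[([239.0, 212.0, 133.0, 56.0], 0.71)]
[346.76595745 227.14893617] 47 [650.28817995  13.80685284] 0.12317711324570883
pred 344.7913391925374 234.97830016099041
[([239.0, 212.0, 133.0, 56.0], 0.71)]
[346.18181818 239.61363636] 44 [6.49304221e+02 3.18292110e-01] -0.17605781709524165
344 234
[[113 113 117 118 118 118 116 108 108 104 108 106 105 104 110 106 108 109
  120 120 116 119 120 119 107 176 149 100 106 103 104 108]
 [117 121 116 119 116 107 112 108 104 108 103 106 109 103 108 108 115 119
  119 118 116 117 117 118 113 172 145 106 105 104 106 106]
 [114 117 120 113 103 110 105 109 110 106 112 105 106 107 119 113 117 114
  114 115 114 113 116 117 113 142 150  99 105 102 102 104]
 [119 110 101 104 106 108 106 107 108 105 105 110 114 116 115 116 113 117
  117 114 116 114 116 114 116 108 148 102 102 103 105 106]
 [106 109 110 105 105 106 109 101 108 103 118 116 118 119 115 114 118 120
  115 116 117 117 116 119 117 111 143 104 103 104 104 102]
[... 2360 characters left out ...]
0  54 176  86  69  88 114 191 186]
 [114  51 100 101 140 192 194 104  76  75  77  77  77  77  76  73  76  74
   72  72  69  72  71  69 145 167  85  67  89 114 191 188]
 [115  55 102 102 114 192 194  88  66  79  70  77  75  79  76  80  78  75
   73  77  77  73  82  70 177 162  89  67  95 110 192 193]
 [115  62 104 102 113 191 193 115  55  60  58  70  80  76  79  72  80  75
   78  72  73  71  74  46 190 160  89  65 100 136 189 189]
 [ 92  75 104 101 111 194 186 115  58  59  61  57  56  66  76  77  73  75
   79  80  72  74  72 150 187 167  72  63  96 139 187 191]
 [100  88 103 101  89 194 195 111  62  60  62  62  60  50  54  57  58  78
   77  82  72  76  60 180 187 162  73  68  92 139 188 195]]
```

The tablet's centre is at about (346.5,235.3), against a prediction of (344.8,235.0) for the window, so it is aligned to within about 1–2 mm. Next I ease the pressure and release.

Call:
apply_moves(steps=[[0, 0, -0.02, 0, 0, 0], [0, 0, -0.01, 0, 0, 0], [0, 0, 0, 0, 0, 0], [0, 0, 0, 0, 0, 0], [0, 0, 0, 0, 0, 0]])

```text
t: 14.42
tool_pos: [605.8, 9.4, 63.9]
eef_rot: [[0.182, 0.983, 0.003], [0.983, -0.182, 0.001], [0.001, 0.002, -1.0]]
wrist_force: [7.2, 4.4, 2.0]
opening: 13.5
grasp_force: 29.8
```

Call:
apply_moves(steps=[[0, 0, 0, 0, 0, 0], [0, 0, 0, 0, 0, 0], [0, 0, 0, 0, 0, 0], [0, 0, 0, 0, 0, 0], [0, 0, 0, 0, 0, 0]], jaw=0)

```text
t: 14.83
tool_pos: [603.6, 7.9, 63.2]
eef_rot: [[0.183, 0.983, -0.002], [0.983, -0.183, -0.0], [-0.001, -0.001, -1.0]]
wrist_force: [-0.1, -1.2, 0.1]
opening: 42.8
grasp_force: 0.0
```

Call:
apply_moves(steps=[[0, 0, 0, 0, 0, 0], [0, 0, 0, 0, 0, 0], [0, 0, 0, 0, 0, 0], [0, 0, 0, 0, 0, 0], [0, 0, 0, 0, 0, 0]])

```text
t: 15.25
tool_pos: [604.4, 8.4, 63.5]
eef_rot: [[0.182, 0.983, -0.0], [0.983, -0.182, -0.0], [-0.0, -0.0, -1.0]]
wrist_force: [0.2, 0.0, -0.5]
opening: 43.1
grasp_force: 0.0
```

Call:
apply_moves(steps=[[0, 0, -0.3, 0, 0, 0], [0, 0, -0.7, 0, 0, 0], [0, 0, -0.9, 0, 0, 0], [0, 0, -1, 0, 0, 0], [0, 0, -0.5, 0, 0, 0]])

```text
t: 15.67
tool_pos: [605.5, 8.0, 151.9]
eef_rot: [[0.183, 0.983, 0.003], [0.983, -0.183, -0.0], [0.0, 0.003, -1.0]]
wrist_force: [0.5, 0.2, 0.9]
opening: 43.0
grasp_force: 0.0
```

Call:
apply_moves(steps=[[0, 0, 0, 0, 0, 0], [0, 0, 0, 0, 0, 0], [0, 0, 0, 0, 0, 0], [0, 0, 0, 0, 0, 0], [0, 0, 0, 0, 0, 0]])

```text
t: 16.08
tool_pos: [603.8, 8.5, 147.5]
eef_rot: [[0.182, 0.983, -0.002], [0.983, -0.182, -0.0], [-0.0, -0.002, -1.0]]
wrist_force: [0.4, 0.3, 0.0]
opening: 42.7
grasp_force: 0.0
```

```bash
python3 - <<'E'
from h import *
w=eyes.grab_frame("wrist");np.save("w6.npy",w,allow_pickle=True)
print(bot.read_state()["tool_pos"],bot.read_state()["wrist_force"])
T=[605+44*np.cos(-.1),8.2+44*np.sin(-.1)]
print("tab pred",pix(w,T+[30]),"outlet pred",pix(w,T+[52]))
for z in(91.5,100.5): print("knob top",z,pix(w,[605,8.2,z]))
u,v=map(int,pix(w,T+[30]))
print(w["img"].min(2)[v-22:v+26:2,u-26:u+30:2])
k=cv2.cvtColor(w["img"],cv2.COLOR_RGB2GRAY);u,v=map(int,pix(w,[605,8.2,95]))
print("knob",u,v);print(k[v-40:v+36:2,u-36:u+36:3])
E
```

```text
[603.87936342   8.45973654 147.62321588] [-0.90668191 -0.20014815 -0.50669246]
tab pred (np.float64(328.2190629724518), np.float64(197.52629245062212)) outlet pred (np.float64(332.242169747884), np.float64(204.7210084054642))
knob top 91.5 (np.float64(281.29224600398777), np.float64(225.90610548659663))
knob top 100.5 (np.float64(281.3421425157809), np.float64(230.67646227669357))
[[123 124 126 128 124 123 123 129 125 129 129 126 115 115 115 114 114 126
  125 126 123 154 216 189 123 110 114 108]
 [127 124 125 127 126 124 123 125 125 125 124 113 117 116 113 117 124 126
  128 127 128 112 220 192 128 111 111 109]
 [128 130 127 123 127 124 133 131 125 117 119 116 111 123 123 131 129 126
  126 122 125 117 205 194 126 110 111 110]
 [125 127 126 123 130 125 124 115 116 115 114 118 126 126 126 127 125 127
  121 123 122 120 158 196 125 112 112 109]
 [110 131 123 127 128 113 117 114 116 119 127 126 126 122 124 127 125 125
  124 128 126 120 112 201 128 113 109 107]
 [120 109 124 117 116 117 115 116 124 128 128 128 125 126 124 124 127 121
  123 122 115 117 124 184 138 123 113 109]
 [ 81 115 114 
[... 5244 characters left out ...]
49 135 140 138 138 138 141 142 135 231 233 231 231 229 196 132 141
  112 137 136 136 138 131]
 [238 123 133 133 135 134 136 136 135 134 198 238 237 233 232 187 131 138
  114 135 135 137 132 171]
 [239 123 238 237 122 132 134 136 138 134 131 129 130 128 126 133 134 133
  129 139 138 134 199 178]
 [245 123 240 236 243 176 128 134 133 135 134 137 134 137 137 136 136 138
  140 127 143 162 159 154]
 [246 238 236 225 198 175 168 157 135 132 135 136 137 135 135 138 134 133
  138 148 154 158 159 160]
 [154 156 154 157 158 158 160 158 158 162 157 152 156 159 157 164 162 157
  152 121 156 161 161 158]
 [157 162 162 160 156 159 160 162 159 156 160 156 160 162 163 160 158 155
  160 122 160 159 159 158]]
```

The knob top sits at the level for pressed home (row 224.5, against 225.9 predicted home and 230.7 up). Tablet and window both match their predictions within about 1 mm. I'm handing the job in.

```bash
python3 -c "
from h import *
print(order.job_done())"
```

```text
the job is handed in; nothing more can be done
None
```

The job is handed in, with no verdict shown: the knob is home in mesh, the tablet is under the outlet window to within about 1–2 mm by the camera, the gripper has let go, and the teacup, bottle and tweezers were not touched.

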